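# Open the latched guard gate of a visor stand

### The arm

A 6-joint arm with a two-finger parallel gripper is mounted at the origin on the work surface. World frame = base frame: x ahead of the robot, y to its left, z up, the work surface at z = 0. Lengths are in m, angles in rad, forces in N, time in s.
With the tool pointing down it reaches from about 0.35 to 0.775 m from the base axis. Payload 5.5 kg.
Tool frame: the origin (TCP) lies midway between the tips of the shut fingers; the grasp point (between the pads) lies 19 mm behind it; z points along the fingers, y is the line along which they close (so a half turn about z gives the same grasp; the last joint's range is limited). The gripper opens to 85 mm and grips with 20 to 120 N. Pads are 22 mm wide; open, the fingers measure 114 mm over their backs; the gripper's body (76 mm by 85 mm) begins 54 mm behind the grasp point. The pads swing forward as they close: fully open they stand 13 mm farther back than shut.
Start: joints at [1.126, 0.313, 0.046, 1.304, 0, 1.431], TCP at [0.173, 0.549, 0.231] pointing down, gripper open.
Joint ranges: [-2.76, 2.76], [-0.86, 1.69], [-1.03, 1.26], [-2.2, 2.34], [-1.47, 1.5], [-3.14, 3.14]. Speed limits (rad/s): [2.57, 2.57, 3.14, 3.14, 3.14, 3.14].

### API

Orientations are given as a unit quaternion [w, x, y, z].
In Python, from plant import r gives the robot as it stands. Calls block until the motion is done:
- r.move_to(position, orientation): joint-space move of the TCP to a pose.
- r.movel(position, orientation=None, rate=0.15): straight line of the TCP; orientation=None keeps the orientation; rate is the mean speed in m/s.
- r.movej(angles): joint-space move.
- r.command_gripper(opening): finger opening in m; the grip force is fixed at half the most; returns when the fingers have stopped.
- r.dwell(seconds).
- r.inverse_kinematics(position, orientation): joint angles nearest the present ones, or None.
- r.read_state(): the state.
- r.read_camera(name): name is "side" or "top" or "wrist"; returns the picture (400x640x3 uint8, blue, green, red); there is no depth.
- r.camera_params(name): a dict with "fx", "fy", "cx", "cy" (pixels), "dist_coeffs" ([k1, k2, p1, p2, k3] as OpenCV has them; the pictures are not rectified), "R" (3x3) and "t" (3): a world point X has camera coordinates R X + t; the wrist camera has in their place "tool_from_camera" (4x4, takes a point from camera to tool coordinates, whose origin is the TCP and whose axes are the flange's). Camera axes: x right, y down, z forward; pixel columns grow to the right and rows downward; lengths in m; the calibration is good to about 2 mm. A picture is of the moment at which its call begins: read the wrist's pose just before it. camera_params takes no time and is no camera call.
A pose or a line that the arm cannot do raises r.MotionError and nothing moves.
- r.job_done(): hands the job in; it is judged then, once.
The state is a dict: "time": time; "joint_positions": joint angles; "joint_velocities": joint speeds; "tau": joint torques, N m; "ee_pos": TCP position; "eef_rot": TCP orientation; "force": force on the tool from outside, world axes, zero at the start; "torque": the same for the moment, N m; "gripper_width": finger opening in m; "grip_force": force on a finger pad.
Only numpy, scipy, OpenCV 4.12 (cv2) and the standard library are available. Lean on these libraries where they do the work, as an engineer would, in place of code of your own. Each camera call takes 0.05 s, during which the arm holds its last target. There are 200 camera calls.

### The job

Open the guard gate in front of the visor stand so that the visors can be reached: press the black thumb piece down to lift the latch bar out of its keeper, draw the gate towards you by the yellow pull bar until it stands wide open (75 degrees or more), then let go so that the latch bar drops back. Be gentle, feel for the bar meeting the keeper's hood and ease off before pulling: pushing or pulling on the stand, gate or latch with more than about 15 N breaks the brittle thumb piece. Leave the visors standing in their slots and do not disturb the tools lying around.

Things in the scene. Friction and masses are not known exactly. Their poses are not given: they have to be found in the camera images.
- stand: cast aluminium slotted stand fixed on a 30 mm granite slab, base 200 x 330 x 20 mm. Origin: on the slab under the middle of the shut gate, in its plane. x points away from the operator, through the gate to the visors; y along the shut gate to its hinge; z up. Turned by up to 0.28 rad. Hinge post at y +138 mm, keeper post at y -158 mm, both up to 160 mm high. Heights named elsewhere are above the slab.
- gate (a joint): swing of the guard gate (clear panel, aluminium frame, 230 wide, 12 thick, 35 to 134 mm above the slab) about its upright hinge: 0 = shut and latched (always so at the start), grows as it opens towards the operator, clockwise seen from above; stop at 1.65 rad. Turns stiffly (1 to 2 N at the pull bar) and stays where left. Past 0.15 rad the latch bar is out of the keeper.
- gate_hinge (a point): point on the gate's upright hinge axis, 128 mm above the slab, at (0, 120) mm in the stand's x, y.
- pull_bar (a point): middle of the yellow pull bar on the gate's operator side: 12 mm round, 100 mm long, level, 128 mm above the slab, 58 mm in front of the gate's middle plane, 120 mm along the gate from the hinge; joined to the gate at both ends. Pocket between bar and gate: 46 mm across, 88 mm long, open above, thumb piece in its bottom. Shut fingers fit in from above to press, then pull the bar.
- thumb_pad (a point): middle of the top of the black bakelite thumb piece, a level round ridge (16 mm thick, 38 long across the gate), midway between pull bar and gate, 29 mm in front of the gate's middle plane, 7 mm below the pull bar's centreline (121 mm above the slab at rest). Pressing it down takes about 1 N and lifts the latch bar; released, it returns by weight. More than 15 N breaks it.
- latch_pivot (a point): brass pivot on the gate, 60 mm from the thumb piece towards the keeper post, 115 mm above the slab; its axis is across the gate. The steel latch bar (8 x 10 mm section) rocks on it like a seesaw: thumb piece on one arm, the other arm 82 mm long; the keeper holds it 68 mm from the pivot.
- keeper_post (a point): top of the post that carries the dark steel keeper: a hook in front of the bar's end, a hood above it. The keeper's height differs from stand to stand and is not measured: the bar clears the hook when the thumb piece has gone down somewhere between 8 and 28 mm, and goes on only about 2 mm more before the bar meets the rigid hood and the force rises sharply (1 mm more is too much).
- visor_a: smoky grey polycarbonate visor segment, 160 wide x 108 mm high, upright in the front slot 85 mm behind the gate; leave alone. Origin: middle of its foot.
- visor_b: the same, in the rear slot 145 mm behind the gate; leave alone.
- nipper: steel sprue nipper with yellow dipped grips, 175 mm long, 16 mm high, lying on the slab; leave alone.
- brush: wooden brush with brass bristles, 200 mm long, 32 mm high, on the slab; leave alone.
- cover: black bakelite switch cover, 75 x 75 x 32 mm, on the slab; leave alone.
- scraper: hand scraper like a screwdriver, 170 mm long, on the slab; leave alone.

How it is judged:
By the outcome, as a careful person would: the job done as asked, in the order asked, and still so for the second after the job is handed in, with the robot touching nothing.
It also fails if it takes over 48 s, if anything falls off the work surface, if the arm or the gripper's body presses on something with over 40 N, if the wrist force passes 120 N, or if a joint passes its speed limit or range.

## Working session

There is one attempt and no reset: what is moved stays moved. The work goes in short steps, each a Python script; the robot and the scene stay as the last script left them, time stands still between calls to the robot, and variables do not carry over. Pictures are saved under pics/ and viewed, at most 10 in all, crops included, and the job is handed in when it is done.

```bash
ls; mkdir -p pics; python3 - <<'E'
from plant import r
import cv2,numpy as np
for n in("top","side","wrist"):
    im=r.read_camera(n); cv2.imwrite(f"pics/{n}0.png",im)
    p=r.camera_params(n); print(n,{k:np.round(v,4).tolist() for k,v in p.items()})
s=r.read_state(); print(s)
E
```

```text
pics
top {'fx': 470.9686, 'fy': 470.9686, 'cx': 324.4398, 'cy': 202.6042, 'dist_coeffs': [-0.0144, 0.0, 0.0, 0.0, 0.0], 'R': [[-0.0018, -1.0, -0.0032], [-0.9971, 0.002, -0.076], [0.076, 0.0031, -0.9971]], 't': [-0.0071, 0.6553, 1.4545]}
side {'fx': 375.8562, 'fy': 375.8562, 'cx': 314.0834, 'cy': 197.9647, 'dist_coeffs': [-0.0707, 0.0, 0.0, 0.0, 0.0], 'R': [[0.6921, -0.7215, -0.0215], [-0.427, -0.3851, -0.8182], [0.582, 0.5754, -0.5746]], 't': [-0.4421, 0.3892, 0.7605]}
wrist {'fx': 298.372, 'fy': 298.372, 'cx': 316.3018, 'cy': 204.2899, 'dist_coeffs': [0.0162, 0.0, 0.0, 0.0, 0.0], 'tool_from_camera': [[0.0002, -0.9624, -0.2715, 0.0691], [1.0, -0.0, 0.001, 0.0004], [-0.001, -0.2715, 0.9624, -0.1435], [0.0, 0.0, 0.0, 1.0]]}
{'time': 0.15, 'joint_positions': array([1.12639034e+00, 3.13785787e-01, 4.52731633e-02, 1.30365133e+00,
       2.46455296e-05, 1.43119550e+00]), 'joint_velocities': array([ 6.66148164e-04, -1.89071886e-03,  5.49675395e-03,  2.09200184e-04,
       -8.03065105e-05,  2.94759418e-04]), 'tau': array([ 1.88176258e-03, -4.81063664e+01,  2.98816305e+01,  1.38751572e-02,
       -1.73072781e-04,  4.30531429e-06]), 'ee_pos': array([0.17239602, 0.5481416 , 0.23065129]), 'eef_rot': array([-2.08651384e-04,  1.51813273e-01,  9.88408955e-01, -6.51319353e-04]), 'force': array([ 0.82536224, -0.02239201, -0.36711309]), 'torque': array([-0.03600261,  0.03696921, -0.01438264]), 'grip_force': 0.0, 'gripper_width': 0.0853745983549536}
```

View pics/top0.png

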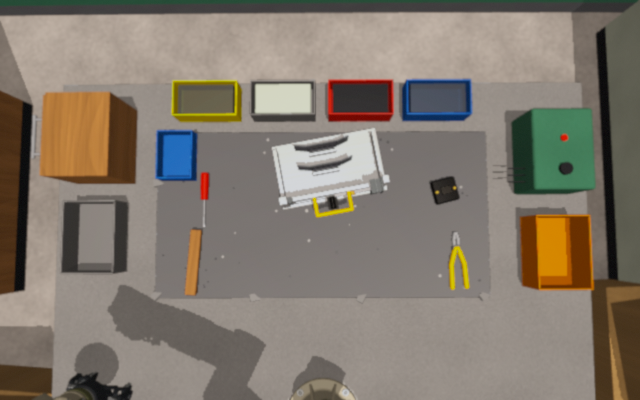

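View pics/side0.png

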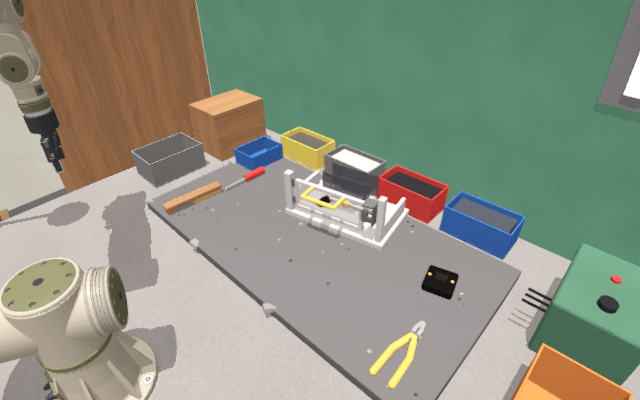

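The top view shows the stand ahead of the robot: pull bar near (333,212), hinge post at left (283,200), keeper post at right (378,185). The side view shows the yellow bar at about (322,201). Next I'll measure the bar in both views.

```bash
cat > h.py <<'E'
import cv2,numpy as np
from scipy.spatial.transform import Rotation as Ro
def cam(r,n,s=None):
    p=r.camera_params(n);K=np.array([[p["fx"],0,p["cx"]],[0,p["fy"],p["cy"]],[0,0,1]]);D=np.array(p["dist_coeffs"])
    if n=="wrist":
        q=s["eef_rot"];T=np.eye(4);T[:3,:3]=Ro.from_quat([q[1],q[2],q[3],q[0]]).as_matrix();T[:3,3]=s["ee_pos"]
        T=np.linalg.inv(T@np.array(p["tool_from_camera"]));R,t=T[:3,:3],T[:3,3]
    else:R,t=np.array(p["R"]),np.array(p["t"])
    return K,D,R,t
def ray(c,uv):
    K,D,R,t=c;x=cv2.undistortPoints(np.array(uv,float).reshape(-1,1,2),K,D)[:,0]
    return -R.T@t,np.c_[x,np.ones(len(x))]@R
def onz(c,uv,z):
    o,d=ray(c,uv);return o+d*((z-o[2])/d[:,2])[:,None]
def proj(c,X):
    K,D,R,t=c;return cv2.projectPoints(np.array(X,float).reshape(-1,3),cv2.Rodrigues(R)[0],t,K,D)[0][:,0]
def yellow(im,box):
    h=cv2.cvtColor(im,cv2.COLOR_BGR2HSV);m=cv2.inRange(h,(20,120,90),(35,255,255));k=np.zeros_like(m);x0,y0,x1,y1=box;k[y0:y1,x0:x1]=m[y0:y1,x0:x1];return k
def down(a): # tool z down, tool x axis at world yaw a
    x=np.array([np.cos(a),np.sin(a),0]);z=np.array([0,0,-1.]);q=Ro.from_matrix(np.c_[x,np.cross(z,x),z]).as_quat();return np.array([q[3],q[0],q[1],q[2]])
E
python3 - <<'E'
from plant import r
from h import *
c=cam(r,"top");im=cv2.imread("pics/top0.png")
m=yellow(im,(300,180,365,225));ys,xs=np.nonzero(m);print(len(xs),xs.min(),xs.max(),ys.min(),ys.max())
P=onz(c,np.c_[xs,ys],.158)
rect=cv2.minAreaRect((P[:,:2]*1000).astype(np.float32));print(rect)
# front edge = bar: lowest yellow pixels per column
cols=[u for u in range(xs.min()+3,xs.max()-2)];fr=np.array([[u,ys[xs==u].max()-1] for u in cols]);Q=onz(c,fr,.158);k=np.polyfit(Q[:,1],Q[:,0],1);print(k)
a=-np.arctan(k[0]);print("yaw",a, Q[[0,-1]])
cs=cam(r,"side");ims=cv2.imread("pics/side0.png");m=yellow(ims,(290,180,360,220));ys,xs=np.nonzero(m);print(xs.min(),xs.max(),ys.min(),ys.max())
b=Q.mean(0);print("bar",b,"side proj",proj(cs,b))
for yaw in(a,a+np.pi/2,a+np.pi,a-np.pi/2):
  for th in (0,.7,1.42):
    ux=np.array([np.cos(a),np.sin(a)]);uy=np.array([-ux[1],ux[0]])
    H=b[:2]+ux*.058+uy*.12
    d=-np.sin(th)*ux-np.cos(th)*uy;n=-np.cos(th)*ux+np.sin(th)*uy
    p=H+d*.12+n*.035
    print(round(yaw,2),th,p,[None if (j:=r.inverse_kinematics([*p,z],down(yaw-th))) is None else np.round(j,2) for z in(.11,.25)])
cv2.imwrite("pics/c.png",cv2.resize(np.hstack([im[120:230,260:400],ims[150:260,270:410]]),None,fx=2.8,fy=2.8,interpolation=cv2.INTER_CUBIC))
E
```

```text
334 312 353 191 217
((641.3355102539062, -35.955055236816406), (57.9046516418457, 120.934814453125), 10.515714645385742)
[-0.17281446  0.6100514 ]
yaw 0.17112428277479233 [[ 0.61253697  0.01820941  0.158     ]
 [ 0.62376973 -0.08169456  0.158     ]]
301 346 187 209
bar [ 0.61553482 -0.03173009  0.158     ] side proj [[315.33181937 201.45883493]]
0.17 0 [ 0.63819888 -0.02781342] [array([-0.17,  0.49,  0.01,  1.09,  0.  ,  2.8 ]), array([-0.17,  0.44,  0.28,  1.41,  0.  ,  2.8 ])]
0.17 0.7 [0.56148715 0.01044873] [array([-0.12,  0.35, -0.2 ,  1.01,  0.  , -2.74]), array([-0.12,  0.28,  0.05,  1.34,  0.  , -2.74])]
0.17 1.42 [0.52734367 0.09162936] [array([ 0.02,  0.31, -0.27,  0.99,  0.  , -1.87]), array([ 0.02,  0.23, -0.02,  1.32,  0.  , -1.87])]
1.74 0 [ 0.63819888 -0.02781342] [array([-0.17,  0.49,  0.01,  1.09,  0.  ,  1.23]), array([-0.17,  0.44,  0.28,  1.41,  0.  ,  1.23])]
1.74 0.7 [0.56148715 0.01044873] [array([-0.12,  0.35, -0.2 ,  1.01,  0.  ,  1.98]), array([-0.12,  0.28,  0.05,  1.34,  0.  ,  1.98])]
1.74 1.42 [0.52734367 0.09162936] [array([ 0.02,  0.31, -0.27,  0.99,  
[... 183 characters left out ...]
1,  0.  , -0.34])]
3.31 0.7 [0.56148715 0.01044873] [array([-0.12,  0.35, -0.2 ,  1.01,  0.  ,  0.4 ]), array([-0.12,  0.28,  0.05,  1.34,  0.  ,  0.4 ])]
3.31 1.42 [0.52734367 0.09162936] [array([ 0.02,  0.31, -0.27,  0.99,  0.  ,  1.27]), array([ 0.02,  0.23, -0.02,  1.32,  0.  ,  1.27])]
-1.4 0 [ 0.63819888 -0.02781342] [array([-0.17,  0.49,  0.01,  1.09,  0.  , -1.91]), array([-0.17,  0.44,  0.28,  1.41,  0.  , -1.91])]
-1.4 0.7 [0.56148715 0.01044873] [array([-0.12,  0.35, -0.2 ,  1.01,  0.  , -1.17]), array([-0.12,  0.28,  0.05,  1.34,  0.  , -1.17])]
-1.4 1.42 [0.52734367 0.09162936] [array([ 0.02,  0.31, -0.27,  0.99,  0.  , -0.3 ]), array([ 0.02,  0.23, -0.02,  1.32,  0.  , -0.3 ])]
```

View pics/c.png

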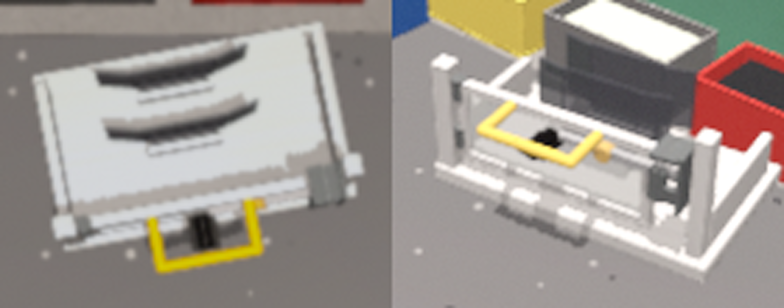

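The crop confirms the layout: bar (left panel, 160–258, y≈255), black thumb pad in the pocket at (205,230), keeper on the right. Now I'll shut the fingers and look from near.

```bash
python3 - <<'E'
from plant import r
from h import *
a=.171;r.command_gripper(0.0)
r.move_to([.640,-.028,.27],down(a+np.pi))
r.dwell(.3);s=r.read_state();im=r.read_camera("wrist");t=r.read_camera("top");si=r.read_camera("side")
cv2.imwrite("pics/w1.png",im);cv2.imwrite("pics/t1.png",t)
print(s["time"],s["ee_pos"],s["force"],s["gripper_width"])
c=cam(r,"wrist",s);m=yellow(im,(0,0,640,400));ys,xs=np.nonzero(m);print(len(xs),xs.min(),xs.max(),ys.min(),ys.max())
print(proj(c,[s["ee_pos"]]),proj(c,[[.6155,-.0317,.158],[.640,-.028,.151]]))
E
```

```text
3.8417 [ 0.640001   -0.02755195  0.27004238] [-0.25285642  0.04193345  0.08309382] 0.00046551370833601975
3498 33 375 164 234
[[315.25592905 256.12799872]] [[315.63566518 172.87266184]
 [315.05920288 198.55114291]]
```

View pics/w1.png

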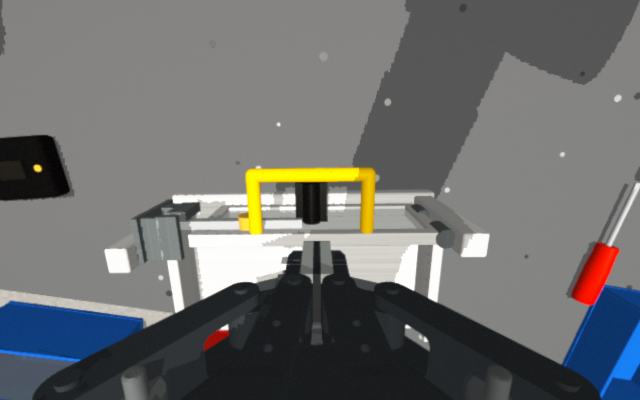

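The wrist view shows the bar running level (u 247–375, v≈174) and the black pad at u≈312, v 180–222. I'll fix the bar pose from this and check it against the top view.

```bash
python3 - <<'E'
from plant import r
from h import *
s=r.read_state();c=cam(r,"wrist",s);im=cv2.imread("pics/w1.png")
m=yellow(im,(240,150,385,245));ys,xs=np.nonzero(m);print(xs.min(),xs.max())
L=np.array([[u,(lambda v:(v.min()+v[v<190].max())/2)(ys[xs==u])] for u in range(266,358)])
w=np.array([(lambda v:v.max()-v.min()+1)(ys[xs==u]) for u in range(266,358)]);print("thick",np.median(w))
Q=onz(c,L,.158);k=np.polyfit(Q[:,1],Q[:,0],1);a=-np.arctan(k[0])
e=onz(c,[[xs.min(),np.polyval(np.polyfit(L[:,0],L[:,1],1),xs.min())],[xs.max()+1,np.polyval(np.polyfit(L[:,0],L[:,1],1),xs.max()+1)]],.158)
print("yaw",a,"ends",e,"len",np.linalg.norm(e[0]-e[1]));b=e.mean(0)
ux=np.array([np.cos(a),np.sin(a),0]);uy=np.array([-ux[1],ux[0],0])
pad=b+ux*.029-[0,0,.007];print("bar",b,"pad",pad)
g=cv2.cvtColor(im,cv2.COLOR_BGR2GRAY)
bm=(g[183:220,290:335]<45);y2,x2=np.nonzero(bm);print("black u mean, row ext",[ (v+183,(np.nonzero(bm[v])[0]+290)[[0,-1]]) for v in range(2,36,8) if bm[v].any()])
print("pad ends proj",proj(c,[pad-.019*ux,pad+.019*ux,pad]))
# brass pivot, hinge checks
O=b+ux*.058;O[2]=.03
print("origin",O,"posts w",proj(c,[O+uy*.138+[0,0,.16],O-uy*.158+[0,0,.16]]),"top",proj(cam(r,"top"),[O+uy*.138+[0,0,.16],O-uy*.158+[0,0,.16],b]))
E
```

```text
240 375
thick 15.0
yaw 0.1833063932658484 ends [[ 0.62887981 -0.09606867  0.158     ]
 [ 0.60743301  0.01958803  0.158     ]] len 0.11762839450265729
bar [ 0.61815641 -0.03824032  0.158     ] pad [ 0.64667056 -0.03295415  0.151     ]
black u mean, row ext [(185, array([299, 322])), (193, array([297, 325])), (201, array([297, 325])), (209, array([297, 325])), (217, array([302, 325]))]
pad ends proj [[308.40475564 184.28817943]
 [309.18037558 224.26519518]
 [308.80045729 204.65522456]]
origin [ 0.6751847  -0.02766799  0.03      ] posts w [[478.61951524 250.24391789]
 [113.29211876 254.52421593]] top [[282.56736848 200.05241994]
 [386.60873269 180.63034617]
 [334.7812587  211.99418552]]
```

Outer bar span is u 247–375 (240 was the brass pivot), so I shift the bar 3 mm along the gate. Posts and pad project onto the image correctly. Descending and feeling for the hood.

```bash
cat >> h.py <<'E'
A=.183;UX=np.array([np.cos(A),np.sin(A),0]);UY=np.array([-UX[1],UX[0],0]);BAR=np.array([.6177,-.0352,.158]);PAD=BAR+.029*UX-[0,0,.007];HG=BAR+.058*UX+.12*UY
E
python3 - <<'E'
from plant import r
from h import *
q=down(A+np.pi);p=PAD-.005*UX
r.movel([*p[:2],.20],q,rate=.2);r.movel([*p[:2],.165],q,rate=.06);r.dwell(.3)
f0=np.mean([r.read_state()["force"]],0);print(r.read_state()["time"],f0)
cv2.imwrite("pics/w2.png",r.read_camera("wrist"))
z=.165
while z>.120:
    dz=.001 if z>.1445 else .0004
    z-=dz;r.movel([*p[:2],z],q,rate=.02)
    if dz<.001:r.dwell(.03)
    s=r.read_state();f=s["force"]-f0
    print(round(s["time"],2),round(z,4),np.round(s["ee_pos"][2],4),np.round(f,2))
    if f[2]>2.6 or np.hypot(*f[:2])>4:
        z+=.0010;r.movel([*p[:2],z],q,rate=.02);r.dwell(.1);s=r.read_state();print("eased",z,s["ee_pos"],s["force"]-f0);break
E
```

```text
5.525 [-0.33454851 -0.81821252 -0.64260717]
5.83 0.164 0.1639 [0.14 1.27 1.78]
6.08 0.163 0.1629 [0.27 1.02 0.75]
6.33 0.162 0.1619 [0.37 0.19 0.66]
6.58 0.161 0.1609 [0.36 1.12 0.43]
6.83 0.16 0.1599 [1.01 2.27 1.09]
7.08 0.159 0.1589 [0.49 1.08 0.62]
7.33 0.158 0.1579 [0.87 1.44 0.64]
7.58 0.157 0.1569 [0.31 0.66 0.82]
7.83 0.156 0.1559 [ 1.11  0.59 -0.06]
8.07 0.155 0.1549 [ 1.18  0.64 -0.38]
8.32 0.154 0.1539 [0.78 0.35 1.38]
8.57 0.153 0.1529 [-0.62  0.94  0.61]
8.82 0.152 0.1519 [ 0.05  0.3  -0.49]
9.07 0.151 0.1511 [0.62 0.38 1.05]
9.32 0.15 0.1501 [0.62 1.97 2.09]
9.57 0.149 0.149 [0.29 1.53 2.05]
9.82 0.148 0.1479 [0.91 1.37 2.72]
eased 0.149 [ 0.64128943 -0.03083989  0.14903645] [0.69309433 1.37491203 1.775813  ]
```

Contact came at z=0.151 as predicted, with about 1.5 N resistance and 0.6 N of noise. I'll continue with averaged readings.

```bash
cat >> h.py <<'E'
def force(r,n=4):
    o=[]
    for _ in range(n): r.dwell(.01);o.append(r.read_state()["force"])
    return np.mean(o,0)
E
python3 - <<'E'
from plant import r
from h import *
q=down(A+np.pi);p=PAD-.005*UX;z=.149;log=[]
r.movel([*p[:2],.1445],q,rate=.02);z=.1445
while z>.120:
    z-=.0005;r.movel([*p[:2],z],q,rate=.02);f=force(r)
    log.append((round(z*1000,1),np.round(f,1).tolist()))
    if f[2]>3.5:f=force(r)
    if f[2]>3.5 or np.hypot(*f[:2])>5:
        log.append(np.round(f,1).tolist());z+=.0010;r.movel([*p[:2],z],q,rate=.02);print("eased",z,force(r,8));break
print(*log,r.read_state()["time"],sep="\n")
E
```

```text
eased 0.13649999999999998 [ 0.22825093 -1.04223265  1.45159573]
(144.0, [-0.3, 0.6, 1.6])
(143.5, [-0.3, 0.6, 1.3])
(143.0, [-0.0, 0.4, 0.9])
(142.5, [0.1, 0.2, 1.1])
(142.0, [-0.3, 0.0, 1.1])
(141.5, [-0.3, -0.3, 1.2])
(141.0, [-0.2, -0.6, 0.9])
(140.5, [-0.4, -1.4, 1.3])
(140.0, [-0.4, -1.1, 1.2])
(139.5, [-0.2, -1.1, 1.4])
(139.0, [-0.0, -1.5, 1.0])
(138.5, [0.3, -1.1, 1.3])
(138.0, [0.4, -0.7, 1.8])
(137.5, [0.1, -1.3, 1.1])
(137.0, [0.6, -1.5, 1.2])
(136.5, [-0.2, -1.2, 1.5])
(136.0, [-0.0, -1.5, 2.1])
(135.5, [-0.1, -1.0, 4.6])
[-0.8, -1.4, 4.6]
16.0
```

The hood was felt at about z=0.1358 (4.6 N); I'm now eased off just below it. Next I slide to the bar and pull along the arc, checking force at each step.

```bash
cat > pull.py <<'E'
from plant import r
from h import *
import sys
Z=.1367
def pose(th,off):
    d=-np.sin(th)*UX-np.cos(th)*UY;n=-np.cos(th)*UX+np.sin(th)*UY
    p=HG+.12*d+off*n;p[2]=Z;return p,down(A+np.pi-th),n
def go(ths,off,lim,rate):
    for th in ths:
        p,q,n=pose(th,off);r.movel(p,q,rate=rate);f=force(r)
        print(round(r.read_state()["time"],2),round(th,2),"n %.1f"%(f@n),np.round(f,1))
        if np.linalg.norm(f)>lim: print("STOP");return False
    return True
E
python3 - <<'E'
from pull import *
for off in (.036,.038,.039,.040,.041,.042):
    if not go([0],off,6,.03):break
    p,q,n=pose(0,off)
    if force(r)@n<-1.3 and off>.0385:break
print("off",off)
cv2.imwrite("pics/w3.png",r.read_camera("wrist"))
if np.linalg.norm(force(r))<6: go([.03,.06,.09,.12,.16,.2],off,8,.05)
cv2.imwrite("pics/w4.png",r.read_camera("wrist"))
E
```

```text
16.28 0 n -0.3 [ 0.4 -0.4  1. ]
16.6 0 n -0.2 [0.1 0.6 1.4]
16.92 0 n -0.4 [0.4 0.5 1.2]
17.23 0 n -0.6 [0.5 0.4 1.5]
17.55 0 n -0.8 [ 0.9 -0.5  1.3]
17.87 0 n -0.7 [0.6 0.8 1.4]
off 0.042
18.27 0.03 n 0.8 [-0.9  0.4  1.3]
18.55 0.06 n 0.9 [-0.9  0.1  1.4]
18.83 0.09 n 0.8 [-0.8  0.4  1.3]
19.12 0.12 n 1.0 [-1.   0.   1.2]
19.4 0.16 n 1.0 [-1.   0.2  0.9]
19.68 0.2 n 0.7 [-0.7  0.1  0.6]
```

View pics/w4.png

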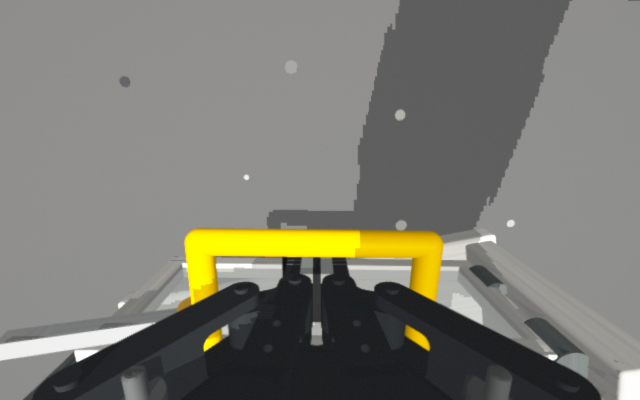

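The bar (u 188–440, v≈243) has followed the fingers, and the latch bar at left is free of the keeper. I'll continue the swing.

```bash
python3 - <<'E'
from pull import *
ok=go(list(np.arange(.28,1.49,.08)),.042,8,.05)
cv2.imwrite("pics/w5.png",r.read_camera("wrist"));t=r.read_camera("top");cv2.imwrite("pics/t5.png",cv2.resize(t[110:260,220:440],None,fx=3,fy=3))
E
```

```text
20.12 0.28 n 1.0 [-0.9  0.7  1.2]
20.5 0.36 n 1.1 [-1.1  0.3  1. ]
20.88 0.44 n 0.8 [-0.6  0.6  1.3]
21.27 0.52 n 0.8 [-0.6  0.7  1.6]
21.65 0.6 n 0.9 [-0.6  0.9  1. ]
22.03 0.68 n 0.5 [-0.3  0.7  1.2]
22.42 0.76 n 1.0 [-0.7  0.7  1.6]
22.8 0.84 n 0.6 [-0.5  0.3  1.5]
23.18 0.92 n 0.7 [0.2 1.3 1.1]
23.57 1.0 n 0.7 [-0.   0.9  1.6]
23.95 1.08 n 1.1 [-0.4  1.1  1.3]
24.33 1.16 n 0.8 [-0.3  0.8  1.2]
24.72 1.24 n -0.2 [0.7 0.2 0.8]
25.1 1.32 n 1.4 [-0.2  1.5  1.3]
25.48 1.4 n 0.7 [0.4 0.8 1.2]
25.87 1.48 n 0.9 [0.3 1.  1.2]
```

View pics/w5.png

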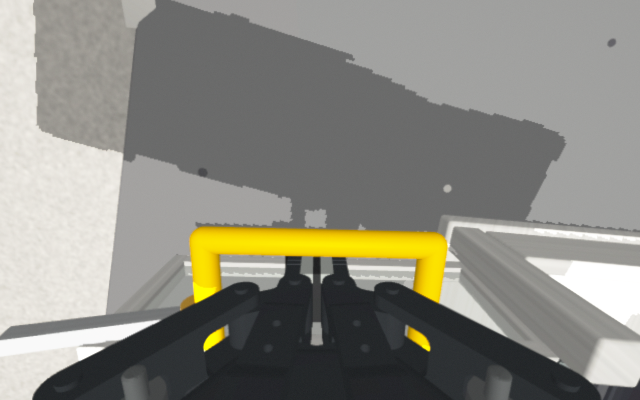

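The gate has swung round with the tool, with the bar still square in view at v≈242 (about 1.48 rad). I'll ease off the bar and lift straight out.

```bash
python3 - <<'E'
from pull import *
p,q,n=pose(1.48,.038);r.movel(p,q,rate=.03)
p[2]=.152;r.movel(p,q,rate=.03);p[2]=.19;r.movel(p,q,rate=.06);p[2]=.33;r.movel(p,q,rate=.15)
r.dwell(.2);s=r.read_state();im=r.read_camera("wrist");cv2.imwrite("pics/w6.png",im)
m=yellow(im,(180,100,460,300));ys,xs=np.nonzero(m);top=np.array([[u,ys[xs==u].min()] for u in range(xs.min()+20,xs.max()-20)])
Q=onz(cam(r,"wrist",s),top,.158);v=Q[-1]-Q[0];print(s["time"],s["force"],xs.min(),xs.max(),"bar dir",v,"angle",np.arctan2(v[1],v[0])-(A+np.pi/2))
p[0]-=.1
try:r.movel([.40,.25,.33],q,rate=.2)
except r.MotionError as e:print(e)
t=r.read_camera("top");sd=r.read_camera("side");cv2.imwrite("pics/t6.png",np.hstack([cv2.resize(t[100:290,230:420],(400,400)),cv2.resize(sd[120:280,240:400],(400,400))]));print(r.read_state()["time"])
E
```

```text
28.975 [-0.0488089   0.66701118  0.01412038] 257 371 bar dir [0.07455989 0.01879928 0.        ] angle -1.5068076754088058
30.2667
```

View pics/w6.png

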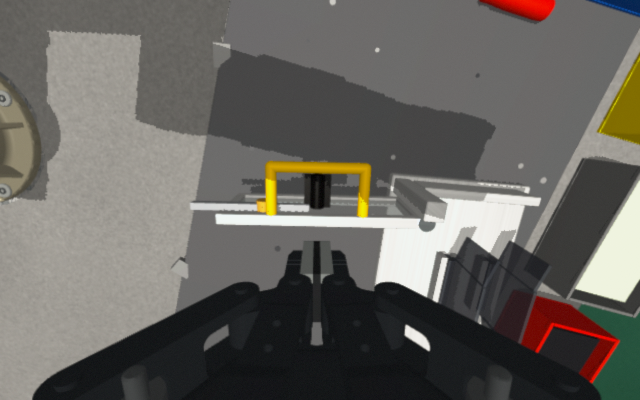

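View pics/t6.png

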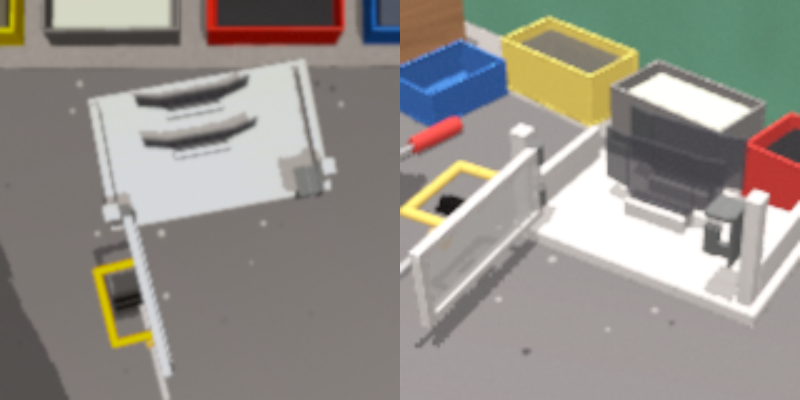

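The wrist view shows the bar at (266–370, 168), with the latch bar lying level again and the arm clear. The top and side views show the gate wide open at about 86°, both visors standing in their slots and nothing disturbed near the stand. Handing in.

```bash
python3 -c "
from plant import r
r.dwell(.3);print(r.job_done())"
```

```text
the job is handed in; nothing more can be done
None
```

The gate stands open at about 86°, the latch bar has dropped back and both visors are still in their slots; averaged forces stayed under 5 N, it took about 31 s of robot time, and the job is handed in.

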